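Shut the open sample pot on the shaker and start the shaker

ROBOT

A 6-joint arm with a two-finger parallel gripper is mounted at the origin on the work surface. World frame = base frame: x ahead of the robot, y to its left, z up, the work surface at z = 0. Lengths are in m, angles in degrees, forces in N, time in s.
With the tool pointing down it reaches from about 0.4 to 0.825 m from the base axis. Payload 7 kg.
Tool frame: the origin (TCP) lies on the centre line of the jaws, within the pads' length; the fingertips stand 14 mm ahead of it and the grasp point (between the pads) lies 5 mm behind it; z points along the fingers, y is the line along which they close (so a half turn about z gives the same grasp; the last joint's range is limited). The gripper opens to 88 mm and grips with 3 to 60 N. Pads are 19 mm wide; open, the fingers measure 130 mm over their backs; the gripper's body (78 mm by 193 mm) begins 47 mm behind the grasp point.
Start: joints at [86.866, 20.546, 0.682, 0, -70.136, -16.507], TCP at [0.227, 0.636, 0.241] pointing down, gripper open.
Joint ranges: [-176.03, 176.03], [-82.01, 121.73], [-58.28, 71.71], [-173.87, 95.51], [-174.79, -0.11], [-173.66, 173.66]. Speed limits (degrees/s): [136.94, 136.94, 172.46, 180, 180, 180].

INTERFACE

Orientations are given as [roll, pitch, yaw] about the fixed x, y, z axes, in that order (R = Rz(yaw) Ry(pitch) Rx(roll)).
In Python, from plant import r gives the robot as it stands.
- The arm moves only by the tool send_rows, never from a script. Its argument "steps" is a list of rows, each an object with "dp": the shift along the tool's x, y, z in mm, a list of three; "roll": the turn about the tool's z in rad; "jaw": the opening in per cent of the stroke, from 0 (shut) to 100 (fully open). In form: [{"dp": [tx, ty, tz], "roll": roll, "jaw": jaw}, ...]. A call has 1 to 5 rows; each row is the pose to reach, as a shift and turn from the pose commanded when the call began, along the tool's axes at that moment; what a row does not reach only later rows make up. A row lasts 1/8 s, in which the tool goes at most 62.5 mm and 10.7 degrees, less where a joint would pass 70% of its speed; a pose out of reach is approached as far as the arm can. A call with a gripper value outside its range is refused whole. The fingers move at their own pace and stop on an object; "newtons" is the grip in N (left out, the last holds). Time passes only in rows, so rows that repeat a pose let the fingers close. It gives the time, the measured TCP pose, the force, the opening and the grip force at its end, in the units of the state.
- r.get_state(): the state, without advancing time (a new reading comes with each control period).
- r.capture(name): name is "scene" or "top" or "wrist"; returns a dict with "image" (480x640x3 uint8, blue, green, red), "K" (3x3 intrinsics, pixels), "dist" ([k1, k2, p1, p2, k3] as OpenCV has them; the pictures are not rectified), "rvec" (rotation vector, rad) and "tvec" (3), from world to camera coordinates, as OpenCV has them. Camera axes: x right, y down, z forward; pixel columns grow to the right and rows downward; lengths in m; the calibration is good to about 2 mm. A picture is of the moment at which its call begins. There is no depth.
- r.close_job(): hands the job in; it is judged then, once.
The state is a dict: "time_s": time; "joints": joint angles; "qd": joint speeds; "joint_torque": joint torques, N m; "tcp_pos": TCP position; "eef_rot": TCP orientation; "contact_force": force on the tool from outside, world axes, zero at the start; "moment": the same for the moment, N m; "gripper_width": finger opening in m; "gripper_force": force on a finger pad.
Only numpy, scipy, OpenCV 4.12 (cv2) and the standard library are available. Lean on these libraries where they do the work, as an engineer would, in place of code of your own. Each camera call takes 0.05 s, during which the arm holds its last target. There are 200 camera calls.

TASK

One of the three sample pots standing on the shaker has its lid ajar: with the fingertips, gently press that lid fully shut, then press the shaker's round start key down and withdraw. Do not lift any pot or push it out of place, do not press the square stop key, and leave everything else alone, including the larger pot on the bench, whose lid must stay open.

Things in the scene. Friction and masses are not known exactly. Their poses are not given: they have to be found in the camera images.
- shaker: Fixed white bench shaker, 240 (x) x 260 (y) mm; origin under its centre on the bench. Front (-x): key ledge, top 50 mm above the bench, 85 mm before the origin, with a round and a square key. Behind it a black rubber platform 155 x 240 mm, centre 35 mm behind the origin, top 80 mm above the bench, carrying three white pots in a row along y, some 78 mm apart, in any order.
- pot: The pot to shut: loose white pot, 60 mm across, 55 mm high, 0.2 to 0.31 kg, on the shaker platform, blue flip lid ajar. Origin: centre of its underside; +x points to the lid's hinge, 33 mm off the pot's axis, 55 mm up. The shut lid is 62 mm across, 6 mm thick, its top 61 mm above the origin. Pressing straight down on the pot's axis, or up to 20 mm from it towards the tab, closes it.
- pot_lid (a joint): Lid angle of that pot in rad: 0 shut, positive open (starts at 0.55 to 0.9). The hinge has a little friction (0.012 N m, under 1 N at the lid), so the lid stays where it is left; there is no spring or latch. The lid is smooth plastic, fingertips slide on it (friction about 0.3).
- pot_lid_tab (a point): Top of the thumb tab on the front edge of that lid, 67 mm from its hinge; moves with the lid. When shut it is 61 mm above the pot's underside.
- start_key_base: Black round housing (42 mm across, 12 mm high) of the start key, fixed on the shaker's ledge, 55 mm left or right of its middle; origin at the centre of its underside. In it stands the grey round key, 30 mm across, whose top is 22 mm above this origin when released and 16 mm when fully down.
- start_key (a joint): Travel of the round start key in m: 0 released, 0.006 fully down; a spring needs 1.2 N to begin and 4 N to be fully down, and returns it. It counts as pressed beyond 0.004.
- stop_key_base: Black square housing (42 x 42 x 12 mm) of the stop key at the other end of the ledge; origin at the centre of its underside. The grey square key in it is 30 x 30 mm, the same height and colour as the start key. Not to be pressed.
- stop_key (a joint): Travel of the square stop key in m: 0 released, 0.006 fully down.
- shut_pot: Bystander on the platform: same size pot as the one to be shut (60 mm across), lid already shut, 61 mm high. Loose; origin at the centre of its underside.
- tall_pot: Bystander on the platform: taller pot, 60 mm across, lid shut, 81 mm high. Loose; origin at the centre of its underside.
- bench_pot: Bystander on the bench beside the shaker: larger white pot, 68 mm across, 95 mm high, whose blue lid stands open and must stay so. Loose; origin at the centre of its underside.
- bench_lid_tab (a point): Top of the thumb tab on the edge of the open lid of that bench pot.
- bottle: Bystander: white capped bottle, 60 mm across, 150 mm high, standing on the bench. Loose; origin at the centre of its underside.
- marker: Bystander: marker pen, 130 mm long, 17 mm thick, lying on the bench along its x axis. Loose; origin on the bench under its middle.
- tip_box: Bystander: blue open box with dividers, 85 x 120 x 50 mm, on the bench. Loose; origin at the centre of its underside.
- tube_rack: Fixed white tube rack 60 x 180 mm with capped tubes, 90 mm high, on the bench; origin at the centre of its underside.
Not all that is in view belongs to the job. Leave any orange or turquoise look-alike of the pot alone.

How it is judged:
By the outcome, as a careful person would: the job done as asked, in the order asked, and still so for the second after the job is handed in, with the robot touching nothing.
It also fails if it takes over 45 s, if anything falls off the work surface, if the arm or the gripper's body presses on something with over 40 N, if the wrist force passes 120 N, or if a joint passes its speed limit or range.

## Working session

There is one attempt and no reset: what is moved stays moved. The work goes in short steps, Python scripts to look and compute and a tool call to move; the robot and the scene stay as the last step left them, time stands still between calls to the robot, and variables do not carry over. Pictures are saved under pics/ and viewed, at most 10 in all, crops included, and the job is handed in when it is done.

Besides the shell and the picture viewer there is one more tool, called by a JSON object that holds its "fn" and its "kwargs", one argument or row to a line. send_rows: Moves the arm, as the interface text tells. Its arguments: {"type":"object","properties":{"steps":{"type":"array","items":{"type":"object","properties":{"dp":{"type":"array","items":{"type":"number"}},"roll":{"type":"number"},"jaw":{"type":"number"}}}},"newtons":{"type":"number"}},"required":["steps"]}

```bash
mkdir -p pics
cat > h.py <<'E'
import numpy as np, cv2
from plant import r
def cap(n,f):
    c=r.capture(n); cv2.imwrite(f'pics/{f}.png',c['image']); np.savez(f'pics/{f}.npz',**{k:np.array(c[k],float) for k in('K','dist','rvec','tvec')}); return c
def ray(f,u,v):
    c=np.load(f'pics/{f}.npz'); p=cv2.undistortPoints(np.array([[[u,v]]],float),c['K'],c['dist'])[0,0]
    R=cv2.Rodrigues(c['rvec'])[0]; o=-R.T@c['tvec'].ravel(); return o,R.T@np.array([p[0],p[1],1])
def atz(f,u,v,z):
    o,d=ray(f,u,v); return (o+d*(z-o[2])/d[2]).round(4)
def proj(f,P):
    c=np.load(f'pics/{f}.npz'); return cv2.projectPoints(np.array(P,float).reshape(-1,3),c['rvec'],c['tvec'],c['K'],c['dist'])[0].reshape(-1,2).round(1)
E
python3 - <<'E'
from h import *
for n in('scene','top'): cap(n,n+'0')
s=r.get_state(); print(s)
E
```

```text
{'time_s': 0.1, 'joints': array([ 8.68672792e+01,  2.05880388e+01,  6.38588824e-01, -1.70423357e-02,
       -7.01341270e+01, -1.65061166e+01]), 'qd': array([-0.00838049, -0.17478224,  0.18677293,  0.00056252, -0.08184275,
       -0.01605899]), 'joint_torque': array([-1.64471745e-03, -5.84161484e+01,  2.93753994e+01,  7.01564893e+00,
        1.01642171e-02, -4.62077446e-05]), 'tcp_pos': array([0.22675766, 0.63533845, 0.23970724]), 'eef_rot': array([ 1.79915315e+02, -8.38640953e-03, -1.96446342e+01]), 'contact_force': array([ 0.11172561, -0.12727145,  0.82548642]), 'moment': array([ 0.00163823, -0.0321532 ,  0.04635482]), 'gripper_force': 0.0, 'gripper_width': 0.08752499653561666}
```

View pics/top0.png

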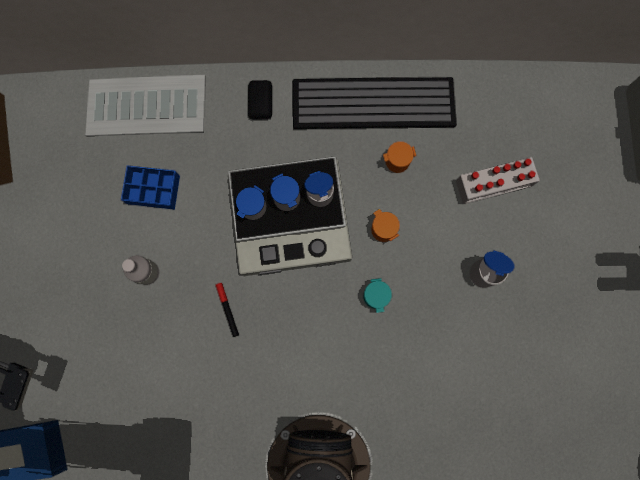

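View pics/scene0.png

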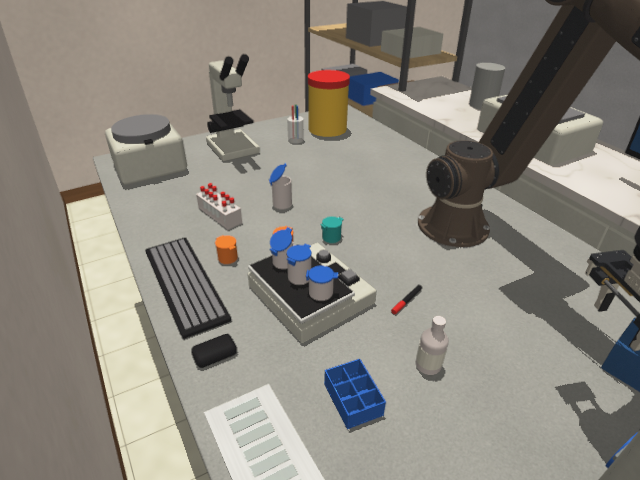

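The top view shows the shaker at about (290,215). Its pots are at (251,203), (285,193) and (319,187), the square key is at (269,254) and the round key at (317,247). In the scene view the lid at (281,242) looks tilted. The orange and turquoise pots and the bench pot (495,267) are not the target. I'll confirm with one enlarged crop.

Run:
```python
from h import *
a=cv2.imread('pics/top0.png')[150:280,225:355]; b=cv2.imread('pics/scene0.png')[215:345,240:380]
f=lambda i:cv2.resize(i,(400,int(400*i.shape[0]/i.shape[1])),interpolation=cv2.INTER_CUBIC)
A,B=f(a),f(b); B=cv2.copyMakeBorder(B,0,400-B.shape[0],0,0,0); cv2.imwrite('pics/crop0.png',np.hstack([A,B]))
```

```text
(no output)
```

View pics/crop0.png

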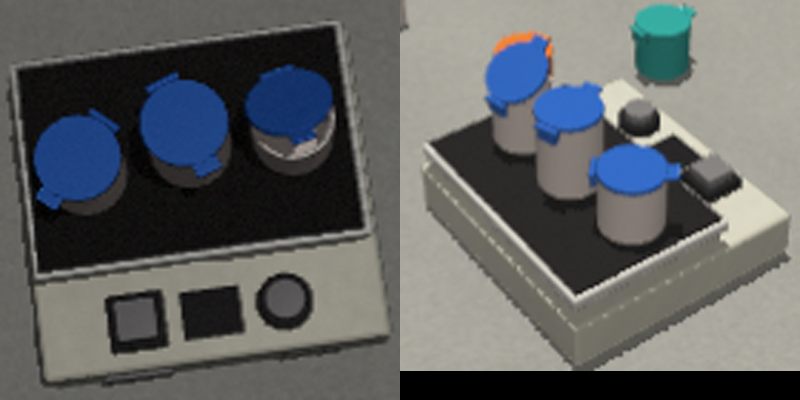

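The right-hand pot, top view (319,187), is the ajar one: its lid is tilted and the white rim shows below it. The middle pot (285,193) is the tall one and the left pot (251,203) is shut. The start key is round, at (317,247); the stop key is square, at (269,254).

Run:
```python
from h import *
from scipy.optimize import least_squares
print('start',atz('top0',317.3,247.5,.072),'stop',atz('top0',269.2,253.7,.072))
print('mid',atz('top0',225+184/3.077,150+122/3.077,.161),'shut',atz('top0',225+77/3.077,150+157/3.077,.141))
print('dist',proj('top0',[[.6,0,.1],[.7,0,.1]]))
obs=np.array([[315.3,173.4],[323.5,196],[273.6,251.4],[291,230.7]])
def pts(p):
    x,y,w,a=p; c,s=np.cos(w),np.sin(w)
    L=[[.033,.055+.003]]; T=[.033-.067*np.cos(a)-.003*np.sin(a)*-1*-1,.055+.067*np.sin(a)+.006*np.cos(a)]
    g=lambda q:[x+c*q[0],y+s*q[0],.08+q[1]]
    return g(L[0]),g(T)
def res(p):
    h,t=pts(p); return (np.vstack([proj('top0',[h,t]),proj('scene0',[h,t])])-obs).ravel()
b=atz('top0',319,187,.14)
k=least_squares(res,[b[0],b[1],-.2,.7],diff_step=1e-2,x_scale=[.01,.01,.1,.1])
print(k.x,k.fun.round(1),pts(k.x))
```

```text
start [ 0.4933 -0.0068  0.072 ] stop [0.4811 0.1013 0.072 ]
mid [0.6061 0.06   0.161 ] shut [0.5872 0.1367 0.141 ]
dist [[313.4 198.3]
 [312.8 155.1]]
[ 0.61218652 -0.01083135 -0.17729086  0.6199567 ] [ 5.2  0.9 -7.4 -1.1 -2.  -4.1  1.  -0.4] ([np.float64(0.6446692516797891), np.float64(-0.016651350933073343), 0.138], [np.float64(0.5892768078046644), np.float64(-0.006726572935375058), np.float64(0.17881041644147672)])
```

```bash
sed -i 's/.reshape(-1,2).round(1)/.reshape(-1,2)/' h.py
python3 - <<'E'
from h import *
from scipy.optimize import least_squares
obs=np.array([[315.3,173.4],[323.5,196],[273.6,251.4],[291,230.7]])
def pts(p):
    x,y,w,a=p; c,s=np.cos(w),np.sin(w)
    g=lambda q:[x+c*q[0],y+s*q[0],.08+q[1]]
    return g([.036,.058]),g([.033-.067*np.cos(a)+.006*np.sin(a),.055+.067*np.sin(a)+.006*np.cos(a)])
def res(p):
    h,t=pts(p); return (np.vstack([proj('top0',[h,t]),proj('scene0',[h,t])])-obs).ravel()
k=least_squares(res,[.615,-.015,.2,.7])
print(k.x,k.fun.round(1),pts(k.x))
E
```

```text
[ 0.61208311 -0.01413657  0.29104324  0.43045493] [-0.7  0.2 -0.4  0.6 -0.5 -1.2 -0.9 -0.1] ([np.float64(0.6465691341831092), np.float64(-0.0038063117982530675), 0.138], [np.float64(0.5877663611894053), np.float64(-0.021420640074837256), np.float64(0.16841070260755328)])
```

{"fn": "send_rows", "kwargs": {
  "steps": [
    {"dp":[30,26,0],"roll":0,"jaw":0},
    {"dp":[76,65,0],"roll":0,"jaw":0},
    {"dp":[122,104,0],"roll":0,"jaw":0},
    {"dp":[168,142,0],"roll":0,"jaw":0},
    {"dp":[213,181,0],"roll":0,"jaw":0}
  ],
  "newtons": 10
}}

```text
time_s: 0.72
tcp_pos: [0.3672, 0.3917, 0.2404]
eef_rot: [180.0, 0.0, -19.6]
contact_force: [1.3, 0.4, 0.5]
gripper_width: 0.043
gripper_force: 0.0
```

{"fn": "send_rows", "kwargs": {
  "steps": [
    {"dp":[46,39,0],"roll":-0.13,"jaw":0},
    {"dp":[91,78,0],"roll":-0.26,"jaw":0},
    {"dp":[137,116,0],"roll":-0.39,"jaw":0},
    {"dp":[183,155,0],"roll":-0.52,"jaw":0},
    {"dp":[213,181,0],"roll":-0.64,"jaw":0}
  ]
}}

```text
time_s: 1.35
tcp_pos: [0.507, 0.1492, 0.2404]
eef_rot: [180.0, 0.0, 17.2]
contact_force: [0.2, 1.9, -0.6]
gripper_width: 0.0006
gripper_force: 0.0
```

{"fn": "send_rows", "kwargs": {
  "steps": [
    {"dp":[4,40,0],"roll":0,"jaw":0},
    {"dp":[9,95,0],"roll":0,"jaw":0},
    {"dp":[12,129,0],"roll":0,"jaw":0},
    {"dp":[12,129,0],"roll":0,"jaw":0}
  ]
}}

```text
time_s: 1.85
tcp_pos: [0.5559, 0.0296, 0.2399]
eef_rot: [180.0, 0.1, 16.8]
contact_force: [0.3, -0.2, -0.2]
gripper_width: 0.0006
gripper_force: 0.0
```

Run:
```python
from h import *
cap('wrist','w1')
print(proj('w1',[[.612,-.014,.135],[.6466,-.0038,.138],[.5878,-.0214,.1684],[.4933,-.0068,.072]]).round(0))
```

```text
[[401. 194.]
 [405. 142.]
 [410. 240.]
 [337. 298.]]
```

View pics/w1.png

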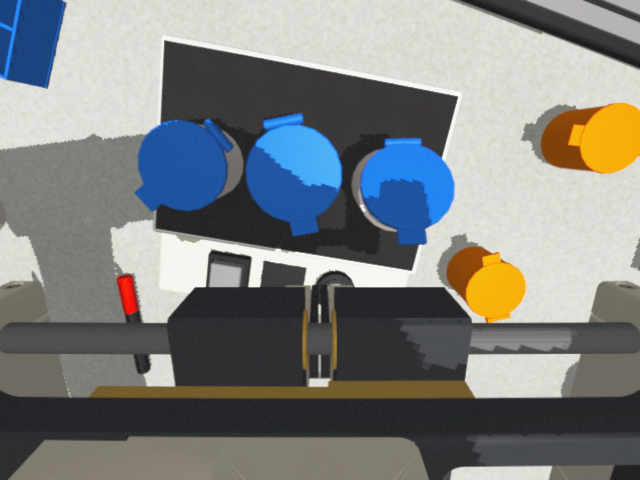

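The wrist picture shows the ajar lid with its hinge at (404,142) and its tab at (411,236). Predicted positions were (405,142) and (410,240), so the estimate holds. I'll go above it and press.

{"fn": "send_rows", "kwargs": {
  "steps": [
    {"dp":[16,29,0],"roll":0,"jaw":0},
    {"dp":[32,58,0],"roll":0,"jaw":0},
    {"dp":[32,58,10],"roll":0,"jaw":0},
    {"dp":[32,58,30],"roll":0,"jaw":0},
    {"dp":[32,58,45],"roll":0,"jaw":0}
  ]
}}

```text
time_s: 2.52
tcp_pos: [0.6023, -0.0134, 0.1944]
eef_rot: [-180.0, 0.1, 17.1]
contact_force: [-0.3, 0.2, -0.5]
gripper_width: 0.0004
gripper_force: 0.0
```

{"fn": "send_rows", "kwargs": {
  "steps": [
    {"dp":[0,0,8],"roll":0,"jaw":0},
    {"dp":[0,0,14],"roll":0,"jaw":0},
    {"dp":[0,0,20],"roll":0,"jaw":0},
    {"dp":[0,0,24],"roll":0,"jaw":0},
    {"dp":[0,0,27],"roll":0,"jaw":0}
  ]
}}

```text
time_s: 3.15
tcp_pos: [0.6034, -0.0144, 0.1685]
eef_rot: [180.0, -0.0, 17.0]
contact_force: [0.3, 0.1, 0.3]
gripper_width: 0.0004
gripper_force: 0.1
```

{"fn": "send_rows", "kwargs": {
  "steps": [
    {"dp":[0,0,3],"roll":0,"jaw":0},
    {"dp":[0,0,6],"roll":0,"jaw":0},
    {"dp":[0,0,8],"roll":0,"jaw":0},
    {"dp":[0,0,10],"roll":0,"jaw":0},
    {"dp":[0,0,10],"roll":0,"jaw":0}
  ]
}}

```text
time_s: 3.78
tcp_pos: [0.6032, -0.0143, 0.1584]
eef_rot: [-180.0, 0.0, 17.0]
contact_force: [0.2, -0.8, -0.7]
gripper_width: 0.0004
gripper_force: 0.0
```

{"fn": "send_rows", "kwargs": {
  "steps": [
    {"dp":[0,0,1],"roll":0,"jaw":0},
    {"dp":[0,0,2],"roll":0,"jaw":0},
    {"dp":[0,0,2],"roll":0,"jaw":0}
  ]
}}

```text
time_s: 4.15
tcp_pos: [0.6032, -0.0143, 0.1565]
eef_rot: [-180.0, 0.0, 17.0]
contact_force: [0.2, -0.4, 0.4]
gripper_width: 0.0004
gripper_force: 0.0
```

{"fn": "send_rows", "kwargs": {
  "steps": [
    {"dp":[0,0,1],"roll":0,"jaw":0},
    {"dp":[0,0,2],"roll":0,"jaw":0},
    {"dp":[0,0,2],"roll":0,"jaw":0}
  ]
}}

```text
time_s: 4.53
tcp_pos: [0.6033, -0.0144, 0.1552]
eef_rot: [180.0, -0.0, 17.0]
contact_force: [-2.5, 0.6, 4.3]
gripper_width: 0.0006
gripper_force: 2.4
```

```bash
python3 -c "
from h import *
print(r.get_state()['contact_force'],r.get_state()['tcp_pos'])"
```

```text
[-2.50880764  0.55096911  4.29138578] [ 0.60334586 -0.01437426  0.15517561]
```

{"fn": "send_rows", "kwargs": {
  "steps": [
    {"dp":[0,0,0.6],"roll":0,"jaw":0},
    {"dp":[0,0,0.6],"roll":0,"jaw":0}
  ]
}}

```text
time_s: 4.78
tcp_pos: [0.6033, -0.0144, 0.155]
eef_rot: [180.0, -0.0, 17.0]
contact_force: [-3.4, 0.7, 7.8]
gripper_width: 0.0004
gripper_force: 4.1
```

{"fn": "send_rows", "kwargs": {
  "steps": [
    {"dp":[0,0,-10],"roll":0,"jaw":0},
    {"dp":[0,0,-40],"roll":0,"jaw":0},
    {"dp":[0,0,-70],"roll":0,"jaw":0},
    {"dp":[-45,-16,-75],"roll":0.06,"jaw":0},
    {"dp":[-100,-35,-75],"roll":0.12,"jaw":0}
  ]
}}

```text
time_s: 5.4
tcp_pos: [0.4971, -0.01, 0.2293]
eef_rot: [-180.0, -0.0, 10.0]
contact_force: [-0.8, 0.5, 0.6]
gripper_width: 0.0008
gripper_force: 0.0
```

{"fn": "send_rows", "kwargs": {
  "steps": [
    {"dp":[-35,-13,0],"roll":0.07,"jaw":0},
    {"dp":[-52,-19,0],"roll":0.07,"jaw":0},
    {"dp":[-52,-19,0],"roll":0.07,"jaw":0}
  ]
}}

```text
time_s: 5.78
tcp_pos: [0.4428, -0.0003, 0.2298]
eef_rot: [-180.0, -0.1, 6.3]
contact_force: [1.2, 0.5, 0.2]
gripper_width: 0.0004
gripper_force: 0.0
```

Run:
```python
from h import *
cap('wrist','w2')
print(r.get_state()['contact_force'],proj('w2',[[.612,-.014,.141],[.6466,-.0038,.138],[.577,-.025,.141],[.4933,-.0068,.072],[.4811,.1013,.072]]).round(0))
```

```text
[ 1.10370776 -0.09218889  0.06899039] [[376. -19.]
 [367. -89.]
 [385.  50.]
 [334. 176.]
 [208. 176.]]
```

View pics/w2.png

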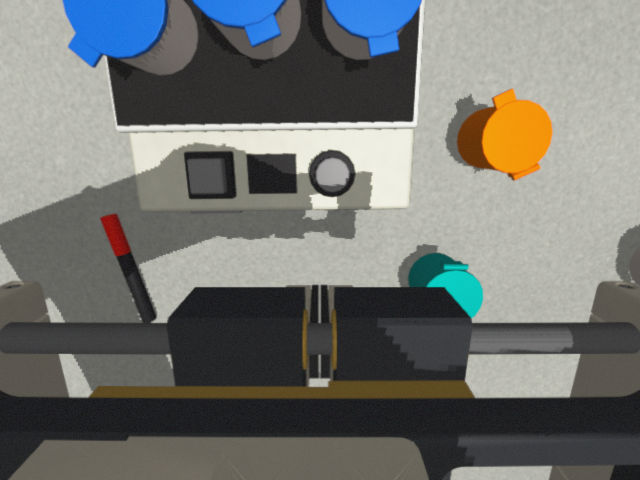

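The wrist picture shows the round key at (332,173), the square key at (210,175), and the target's tab at (384,45), where a shut tab should be. I'll check the lid in the scene view before pressing the key.

Run:
```python
from h import *
print(atz('w2',332,173,.072))
cap('scene','s2');print(proj('s2',[[.6466,-.0038,.138],[.577,-.025,.141]]))
i=cv2.imread('pics/s2.png')[215:345,240:380]; j=cv2.imread('pics/scene0.png')[215:345,240:380]
cv2.imwrite('pics/c2.png',cv2.resize(np.hstack([j,i]),(800,371),interpolation=cv2.INTER_CUBIC))
```

```text
[ 0.4954 -0.0048  0.072 ]
[[273.04979234 250.16886986]
 [293.37369772 237.23670214]]
```

View pics/c2.png

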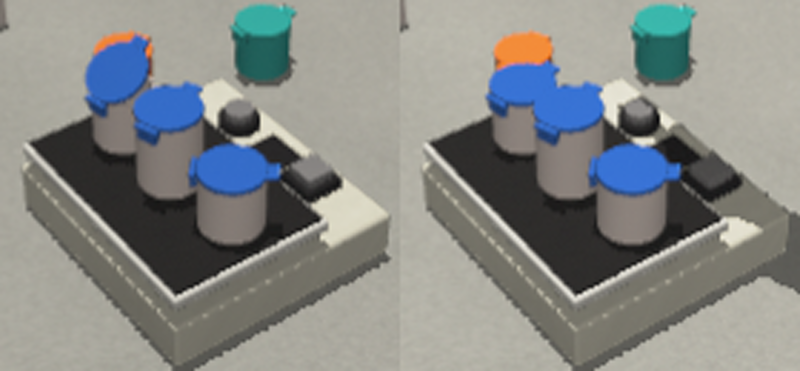

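The scene crop, before on the left and after on the right, shows the target lid flat and shut, with the pots where they were. Next is the key.

Run:
```python
from h import *
s=r.get_state(); print(ray('w2',320,240)[0]-s['tcp_pos'],s['tcp_pos'],s['eef_rot'])
w=np.radians(s['eef_rot'][2]); d=np.array([.492,-.0055])-s['tcp_pos'][:2]
print(1e3*d@[np.cos(w),np.sin(w)],1e3*d@[np.sin(w),-np.cos(w)])
```

```text
[0.07312031 0.00900625 0.14507161] [ 4.43927816e-01 -2.99303522e-04  2.29365878e-01] [-1.79997051e+02 -5.77874193e-02  6.22077591e+00]
47.22557525273537 10.379167320319493
```

{"fn": "send_rows", "kwargs": {
  "steps": [
    {"dp":[24,5,0],"roll":0,"jaw":0},
    {"dp":[47,10,0],"roll":0,"jaw":0},
    {"dp":[47,10,30],"roll":0,"jaw":0},
    {"dp":[47,10,70],"roll":0,"jaw":0},
    {"dp":[47,10,105],"roll":0,"jaw":0}
  ]
}}

```text
time_s: 6.5
tcp_pos: [0.4916, -0.0058, 0.122]
eef_rot: [180.0, 0.1, 6.1]
contact_force: [0.4, 0.9, 0.0]
gripper_width: 0.0008
gripper_force: 0.0
```

{"fn": "send_rows", "kwargs": {
  "steps": [
    {"dp":[0,0,15],"roll":0,"jaw":0},
    {"dp":[0,0,25],"roll":0,"jaw":0},
    {"dp":[0,0,30],"roll":0,"jaw":0},
    {"dp":[0,0,32],"roll":0,"jaw":0},
    {"dp":[0,0,32],"roll":0,"jaw":0}
  ]
}}

```text
time_s: 7.12
tcp_pos: [0.4911, -0.0054, 0.0926]
eef_rot: [-180.0, -0.1, 6.2]
contact_force: [-0.8, -0.7, 0.1]
gripper_width: 0.0001
gripper_force: 0.0
```

{"fn": "send_rows", "kwargs": {
  "steps": [
    {"dp":[0,0,4],"roll":0,"jaw":0},
    {"dp":[0,0,7],"roll":0,"jaw":0},
    {"dp":[0,0,9],"roll":0,"jaw":0},
    {"dp":[0,0,11],"roll":0,"jaw":0},
    {"dp":[0,0,11],"roll":0,"jaw":0}
  ]
}}

```text
time_s: 7.75
tcp_pos: [0.4909, -0.0054, 0.081]
eef_rot: [-180.0, -0.0, 6.2]
contact_force: [-0.8, 0.7, 3.5]
gripper_width: 0.0007
gripper_force: 1.7
```

Force 3.5 N is about 5 mm of travel. I'll press down to the stop, then withdraw.

{"fn": "send_rows", "kwargs": {
  "steps": [
    {"dp":[0,0,1],"roll":0,"jaw":0},
    {"dp":[0,0,1.6],"roll":0,"jaw":0},
    {"dp":[0,0,1.6],"roll":0,"jaw":0}
  ]
}}

```text
time_s: 8.12
tcp_pos: [0.4909, -0.0055, 0.0802]
eef_rot: [180.0, -0.0, 6.2]
contact_force: [-2.6, 1.0, 11.9]
gripper_width: 0.0004
gripper_force: 5.8
```

{"fn": "send_rows", "kwargs": {
  "steps": [
    {"dp":[0,0,-10],"roll":0,"jaw":0},
    {"dp":[0,0,-40],"roll":0,"jaw":0},
    {"dp":[0,0,-80],"roll":0,"jaw":0},
    {"dp":[0,0,-120],"roll":0,"jaw":0},
    {"dp":[-30,0,-140],"roll":0,"jaw":0}
  ]
}}

```text
time_s: 8.75
tcp_pos: [0.462, -0.0085, 0.2213]
eef_rot: [180.0, -0.1, 6.1]
contact_force: [-0.5, 0.5, -0.7]
gripper_width: 0.0003
gripper_force: 0.0
```

{"fn": "send_rows", "kwargs": {
  "steps": [
    {"dp":[-15,0,0],"roll":0,"jaw":0},
    {"dp":[-15,0,0],"roll":0,"jaw":0},
    {"dp":[-15,0,0],"roll":0,"jaw":0}
  ]
}}

```text
time_s: 9.12
tcp_pos: [0.446, -0.0104, 0.2187]
eef_rot: [180.0, 0.1, 6.1]
contact_force: [0.1, 0.1, 0.8]
gripper_width: 0.0002
gripper_force: 0.0
```

Run:
```python
from h import *
cap('scene','s3')
i=cv2.imread('pics/s3.png')[160:345,180:380]
cv2.imwrite('pics/c3.png',cv2.resize(i,(640,592),interpolation=cv2.INTER_CUBIC))
```

```text
(no output)
```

View pics/c3.png

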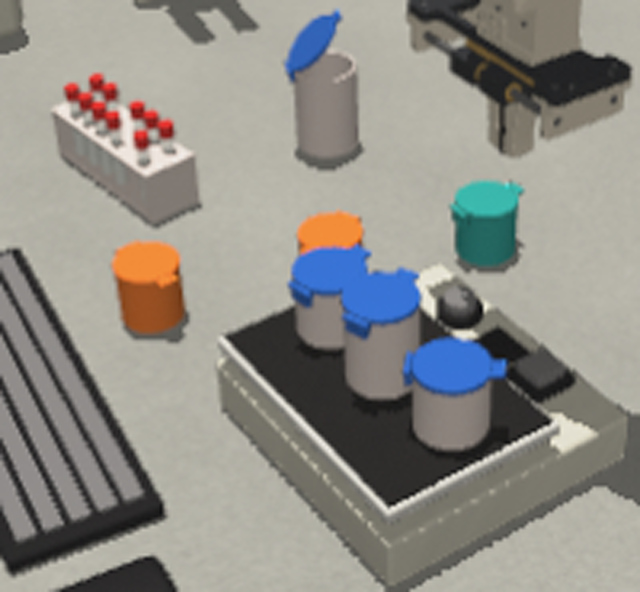

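The crop shows all three platform lids shut (target at (330,270)), the bench pot's lid still open (320,45), and the gripper clear.

```bash
python3 -c "
from plant import r
print(r.close_job())"
```

```text
the job is handed in; nothing more can be done
None
```

I pressed the ajar lid shut, pressed the round start key down to its stop and withdrew clear; the last picture shows the pots in place and the bench pot's lid still open, and the job is handed in.

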